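# Clip the measuring probes into their rail holder

## Task

Put the three measuring probes away in the rail holder: press each one down into the pair of spring clips marked with its head colour until it snaps fully home and lies level on the saddles, centred between the rails, with its coloured head pointing to the side where the colour tags are. Leave the bottle, beaker, glass dish, timer and carton where they stand.

Things in the scene. Friction and masses are not known exactly. Their poses are not given: they have to be found in the camera images.
- rail: Fixed holder, origin on the bench, x across its rails, y along them. Grey base plate x -82 to +52, y +-76 mm, 8 mm thick, with two aluminium rails along y at x = -26 and +26 mm. Three stations, y = -50, 0, +50 mm, each a pair of steel spring clips, one per rail, open at the top, x 21 to 31 mm either side, tops 60 mm above the bench. Between the rails fingers have free room down to the base plate.
- lips (a point): Point on the holder above its middle station, midway between the rails, 57 mm above the bench: where a probe's axis is while it only rests on the clip lips. Flared mouths 27 mm wide, lips 11 mm apart: a probe lying along the holder's x over both clips is pushed straight down 12 mm with about 10 to 20 N in all, snaps past the lips and lies on black saddles, axis 45 mm above the bench.
- probe_red: Loose probe, 60 g, 130 mm long, origin on its axis at mid-length, x along it. White round barrel, 15 mm diameter, bare from x -42 to +42 mm, between 20 x 20 mm square ends: red head with black ribs (x -65 to -42 mm; a brass stub adds 4 mm) and grey cap (x +42 to +65 mm). Lies level on the bench, axis 10 mm up; does not roll.
- head_red (a point): Centre of the red probe's red head, on the probe's axis, 53.5 mm from its middle.
- seat_red (a point): Where the middle of the red probe belongs when home: in the clip station with the red tag, midway between the rails, 45 mm above the bench. Its axes are the holder's. The tag, a red 10 x 36 mm plate on the base plate, lies 74 mm to the -x side, so the head points to -x. Which station is which varies.
- probe_blue: Loose probe, 60 g, 130 mm long, origin on its axis at mid-length, x along it. White round barrel, 15 mm diameter, bare from x -42 to +42 mm, between 20 x 20 mm square ends: blue head with black ribs (x -65 to -42 mm; a brass stub adds 4 mm) and grey cap (x +42 to +65 mm). Lies level on the bench, axis 10 mm up; does not roll.
- head_blue (a point): Centre of the blue probe's blue head, on the probe's axis, 53.5 mm from its middle.
- seat_blue (a point): Where the middle of the blue probe belongs when home: in the clip station with the blue tag, midway between the rails, 45 mm above the bench. Its axes are the holder's. The tag, a blue 10 x 36 mm plate on the base plate, lies 74 mm to the -x side, so the head points to -x. Which station is which varies.
- probe_yellow: Loose probe, 60 g, 130 mm long, origin on its axis at mid-length, x along it. White round barrel, 15 mm diameter, bare from x -42 to +42 mm, between 20 x 20 mm square ends: yellow head with black ribs (x -65 to -42 mm; a brass stub adds 4 mm) and grey cap (x +42 to +65 mm). Lies level on the bench, axis 10 mm up; does not roll.
- head_yellow (a point): Centre of the yellow probe's yellow head, on the probe's axis, 53.5 mm from its middle.
- seat_yellow (a point): Where the middle of the yellow probe belongs when home: in the clip station with the yellow tag, midway between the rails, 45 mm above the bench. Its axes are the holder's. The tag, a yellow 10 x 36 mm plate on the base plate, lies 74 mm to the -x side, so the head points to -x. Which station is which varies.
- analyser: Fixed dark blue desk instrument beside the holder, to be kept clear of. Origin near the bench under its middle; its own x runs back from the robot, y to the left. Seen from above it fills x -115 to +112 mm and y -228 to +228 mm; it is about 240 mm tall.
- indicator: Loose small white bottle with red cap, 39 mm in diameter, 70 mm tall, origin at the centre of its underside; stays where it is.
- timer: Loose white bench timer, 62 x 62 x 20 mm, origin at the centre of its underside; stays where it is.
- petri_1: Loose glass dish, 70 mm in diameter, 14 mm tall, origin at the centre of its underside; stays where it is.
- beaker_r: Loose empty clear beaker, 67 mm in diameter, 80 mm tall, origin at the centre of its underside; stays where it is.
- filter_box: Loose carton, 60 x 85 x 30 mm, origin at the centre of its underside; stays where it is.

How it is judged (in metres and radians):
At the end, for the whole second after the job is handed in: Each probe is at rest in the clips of its own colour: its middle within 10 mm along its axis, 4 mm sideways and 4 mm in height of its seat point, its axis within 0.10 rad of the seat's x axis, its coloured head on the tag side (x of probe_red in the frame of seat_red between -0.01 and 0.01 m and y of probe_red in the frame of seat_red between -0.004 and 0.004 m and z of probe_red in the frame of seat_red between -0.004 and 0.004 m and angle between the x axis of probe_red and the x axis of seat_red, either way round below 0.1 rad and x of head_red in the frame of seat_red below -0.03 m and linear speed of each of probe_red, probe_blue, probe_yellow below 0.02 m/s and x of probe_blue in the frame of seat_blue between -0.01 and 0.01 m and y of probe_blue in the frame of seat_blue between -0.004 and 0.004 m and z of probe_blue in the frame of seat_blue between -0.004 and 0.004 m and angle between the x axis of probe_blue and the x axis of seat_blue, either way round below 0.1 rad and x of head_blue in the frame of seat_blue below -0.03 m and x of probe_yellow in the frame of seat_yellow between -0.01 and 0.01 m and y of probe_yellow in the frame of seat_yellow between -0.004 and 0.004 m and z of probe_yellow in the frame of seat_yellow between -0.004 and 0.004 m and angle between the x axis of probe_yellow and the x axis of seat_yellow, either way round below 0.1 rad and x of head_yellow in the frame of seat_yellow below -0.03 m); the robot touches nothing.
It fails at once if the bottle, beaker, dish, timer or carton is moved by more than 25 mm or tipped over (distance of any of indicator, timer, petri_1, beaker_r, filter_box from where it was at the start of the episode above 0.025 m or angle between any of indicator, timer, petri_1, beaker_r, filter_box's own z axis and vertical above 0.5 rad).
It also fails if it takes over 72 s, if anything falls off the work surface, if the arm or the gripper's body presses on something with over 40 N, if the wrist force passes 120 N, or if a joint passes its speed limit or range.

## Robot

A 6-joint arm with a two-finger parallel gripper is mounted at the origin on a cart in front of the work surface, level with it; the furniture and walls round the work are solid. World frame = base frame: x ahead of the robot, y to its left, z up, the work surface at z = 0. Lengths are in m, angles in degrees, forces in N, time in s.
With the tool pointing down it reaches from about 0.4 to 0.825 m from the base axis. Payload 7 kg.
Tool frame: the origin (TCP) lies on the centre line of the jaws, within the pads' length; the fingertips stand 14 mm ahead of it and the grasp point (between the pads) lies 5 mm behind it; z points along the fingers, y is the line along which they close (so a half turn about z gives the same grasp; the last joint's range is limited). The gripper opens to 88 mm and grips with 3 to 60 N. Pads are 19 mm wide; open, the fingers measure 130 mm over their backs; the gripper's body (78 mm by 193 mm) begins 47 mm behind the grasp point.
Start: joints at [-59.467, 20.546, 0.682, 0, -70.136, -16.507], TCP at [0.164, -0.655, 0.241] pointing down, gripper open.
Joint ranges: [-176.03, 176.03], [-82.01, 121.73], [-58.28, 71.71], [-173.87, 95.51], [-174.79, -0.11], [-173.66, 173.66]. Speed limits (degrees/s): [136.94, 136.94, 172.46, 180, 180, 180].

## Interface

Orientations are given as [roll, pitch, yaw] about the fixed x, y, z axes, in that order (R = Rz(yaw) Ry(pitch) Rx(roll)).
In Python, from plant import r gives the robot as it stands.
- The arm moves only by the tool send_rows, never from a script. Its argument "steps" is a list of rows, each an object with "dp": the shift along the tool's x, y, z in mm, a list of three; "roll": the turn about the tool's z in rad; "jaw": the opening in per cent of the stroke, from 0 (shut) to 100 (fully open). In form: [{"dp": [tx, ty, tz], "roll": roll, "jaw": jaw}, ...]. A call has 1 to 5 rows; each row is the pose to reach, as a shift and turn from the pose commanded when the call began, along the tool's axes at that moment; what a row does not reach only later rows make up. A row lasts 1/8 s, in which the tool goes at most 62.5 mm and 10.7 degrees, less where a joint would pass 70% of its speed; a pose out of reach is approached as far as the arm can. A call with a gripper value outside its range is refused whole. The fingers move at their own pace and stop on an object; "newtons" is the grip in N (left out, the last holds). Time passes only in rows, so rows that repeat a pose let the fingers close. It gives the time, the measured TCP pose, the force, the opening and the grip force at its end, in the units of the state.
- r.get_state(): the state, without advancing time (a new reading comes with each control period).
- r.capture(name): name is "scene" or "top"; returns a dict with "image" (384x512x3 uint8, blue, green, red), "K" (3x3 intrinsics, pixels), "dist" ([k1, k2, p1, p2, k3] as OpenCV has them; the pictures are not rectified), "rvec" (rotation vector, rad) and "tvec" (3), from world to camera coordinates, as OpenCV has them. Camera axes: x right, y down, z forward; pixel columns grow to the right and rows downward; lengths in m; the calibration is good to about 2 mm. A picture is of the moment at which its call begins. There is no depth.
- r.close_job(): hands the job in; it is judged then, once.
The state is a dict: "time_s": time; "joints": joint angles; "qd": joint speeds; "joint_torque": joint torques, N m; "tcp_pos": TCP position; "eef_rot": TCP orientation; "contact_force": force on the tool from outside, world axes, zero at the start; "moment": the same for the moment, N m; "gripper_width": finger opening in m; "gripper_force": force on a finger pad.
Only numpy, scipy, OpenCV 4.12 (cv2) and the standard library are available. Lean on these libraries where they do the work, as an engineer would, in place of code of your own. Each camera call takes 0.05 s, during which the arm holds its last target. There are 200 camera calls.

## Working session

There is one attempt and no reset: what is moved stays moved. The work goes in short steps, Python scripts to look and compute and a tool call to move; the robot and the scene stay as the last step left them, time stands still between calls to the robot, and variables do not carry over. Pictures are saved under pics/ and viewed, at most 11 in all, crops included, and the job is handed in when it is done.

Besides the shell and the picture viewer there is one more tool, called after "Emit:" by a JSON object that holds its "name" and its "arguments", one argument or row to a line. send_rows: Moves the arm, as the interface text tells. Its arguments: {"type":"object","properties":{"steps":{"type":"array","items":{"type":"object","properties":{"dp":{"type":"array","items":{"type":"number"}},"roll":{"type":"number"},"jaw":{"type":"number"}}}},"newtons":{"type":"number"}},"required":["steps"]}

```bash
ls; mkdir -p pics
python3 - <<'E'
from plant import r
import cv2,pickle
for n in("scene","top"):
    c=r.capture(n); pickle.dump(c,open(n+".pkl","wb")); cv2.imwrite(f"pics/{n}0.png",cv2.resize(c["image"],(800,600),interpolation=cv2.INTER_CUBIC))
    print(n,c["K"],c["dist"],c["rvec"],c["tvec"])
print(r.get_state())
E
```

```text
pics
scene [[359.95901111   0.         255.01983598]
 [  0.         359.95901111 192.34752365]
 [  0.           0.           1.        ]] [-0.11198769  0.          0.          0.          0.        ] [ 0.98336075 -2.53385685  0.99340713] [0.54439163 0.2166351  0.80783695]
top [[454.20961841   0.         252.79994885]
 [  0.         454.20961841 201.1992188 ]
 [  0.           0.           1.        ]] [-0.16148933  0.          0.          0.          0.        ] [ 2.12276098 -2.12402832  0.21539549] [0.16306975 0.59022329 1.14655254]
{'time_s': 0.1, 'joints': array([-5.94696012e+01,  2.05869566e+01,  6.39033263e-01, -1.72154225e-02,
       -7.01338278e+01, -1.65072850e+01]), 'qd': array([ 0.01013431, -0.22448019,  0.11202361,  0.08491114,  0.04884902,
        0.00297128]), 'joint_torque': array([-3.71267713e-03, -5.84160876e+01,  2.93748611e+01,  7.01564535e+00,
        1.01643149e-02, -7.41978715e-05]), 'tcp_pos': array([ 0.1634442 , -0.65449677,  0.23972229]), 'eef_rot': array([ 1.79917019e+02, -7.71321055e-03, -1.65982742e+02]), 'contact_force': array([ 0.07704026,  0.55871686, -0.43412565]), 'moment': array([-0.03351477, -0.03164584, -0.00277589]), 'gripper_force': 0.0, 'gripper_width': 0.08777890658318674}
```

View pics/top0.png

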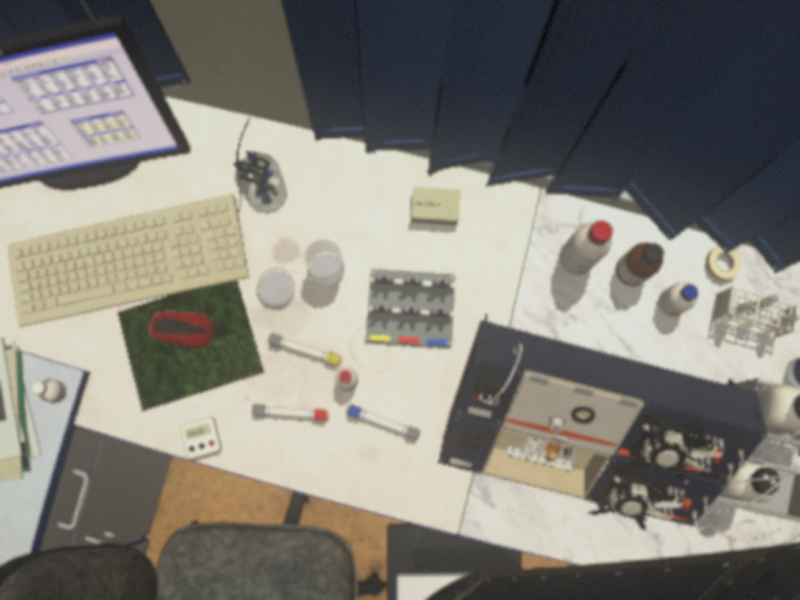

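View pics/scene0.png

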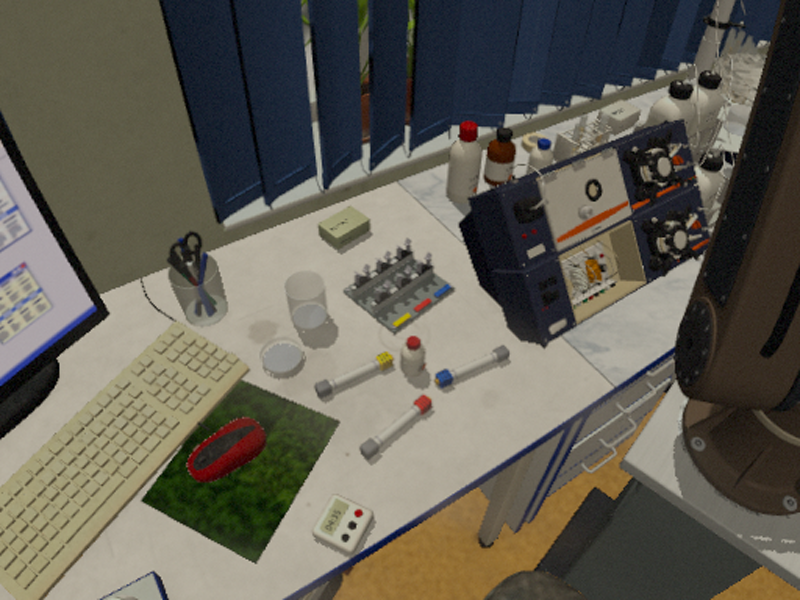

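The top view shows the probe heads at red (321,415), yellow (333,358) and blue (354,412). The tags are yellow (380,339), red (409,341) and blue (437,342), all in 800x600 pixels. The bottle stands between the probes at (347,376). Next I measure positions.

```bash
cat > h.py <<'E'
import cv2,numpy as np,pickle
def ray(c,px,z):
    u=cv2.undistortPoints(np.float64(px).reshape(-1,1,2),c["K"],c["dist"]).reshape(-1,2)
    R=cv2.Rodrigues(np.float64(c["rvec"]))[0]; o=-R.T@np.float64(c["tvec"]).ravel()
    d=np.c_[u,np.ones(len(u))]@R
    return o+d*((z-o[2])/d[:,2])[:,None]
def proj(c,P): return cv2.projectPoints(np.float64(P).reshape(-1,1,3),np.float64(c["rvec"]),np.float64(c["tvec"]),c["K"],c["dist"])[0].reshape(-1,2)
def blobs(img,col):
    h=cv2.cvtColor(img,cv2.COLOR_BGR2HSV);H,S,V=[h[...,i].astype(int) for i in range(3)]
    m={"red":((H<8)|(H>172))&(S>110)&(V>90),"yellow":(H>20)&(H<36)&(S>120)&(V>110),"blue":(H>100)&(H<125)&(S>120)&(V>70)}[col]
    n,l,s,ce=cv2.connectedComponentsWithStats(m.astype(np.uint8),connectivity=8)
    return [(ce[i],s[i,4]) for i in range(1,n) if 5<s[i,4]<400]
E
python3 - <<'E'
from h import *
for n in("top","scene"):
    c=pickle.load(open(n+".pkl","rb"))
    print(n)
    for k in("red","yellow","blue"):
        for p,a in blobs(c["image"],k):
            w=ray(c,[p],.012)[0]
            if -.9<w[1]<-.1 and 0<w[0]<1.1: print(k,p.round(1),a,w.round(4))
c=pickle.load(open("top.pkl","rb"))
P=np.float64([(259,411),(275,342),(413,433),(321,415),(333,358),(354,412)])*.64-.18
print("caps/heads r y b",ray(c,P,.012).round(4))
P=np.float64([(371,269),(455,273),(452,347),(366,345)])*.64-.18
print("plate",ray(c,P,.008).round(4))
P=np.float64([(347,376)])*.64;print("bottle",ray(c,P,.07))
i=c["image"][160:290,150:300]; cv2.imwrite("pics/crop.png",cv2.resize(i,(690,598),interpolation=cv2.INTER_NEAREST))
E
```

```text
top
red [384.5 147.7] 122 [ 0.7556 -0.2157  0.012 ]
red [368.3 278.5] 45 [ 0.3859 -0.1501  0.012 ]
red [399.4 289. ] 29 [ 0.3559 -0.2359  0.012 ]
red [458.5 293.8] 10 [ 0.3378 -0.4071  0.012 ]
red [443.1 300.1] 15 [ 0.3223 -0.3603  0.012 ]
red [439.3 322.1] 34 [ 0.2628 -0.3466  0.012 ]
red [434.  331.2] 15 [ 0.2387 -0.3303  0.012 ]
scene
red [299.7  80.3] 57 [ 0.8575 -0.3959  0.012 ]
blue [271.8  82.5] 12 [ 0.9245 -0.3074  0.012 ]
blue [247.8  91. ] 18 [ 0.9497 -0.1993  0.012 ]
blue [348.1  90.6] 25 [ 0.6805 -0.4665  0.012 ]
caps/heads r y b [[0.4295 0.3979 0.012 ]
 [0.5502 0.3732 0.012 ]
 [0.3926 0.1323 0.012 ]
 [0.4233 0.2903 0.012 ]
 [0.5222 0.2709 0.012 ]
 [0.4286 0.2335 0.012 ]]
plate [[0.6831 0.2056 0.008 ]
 [0.6759 0.0553 0.008 ]
 [0.5421 0.0629 0.008 ]
 [0.5457 0.2136 0.008 ]]
bottle [[0.48403749 0.24220264 0.07      ]]
```

View pics/crop.png

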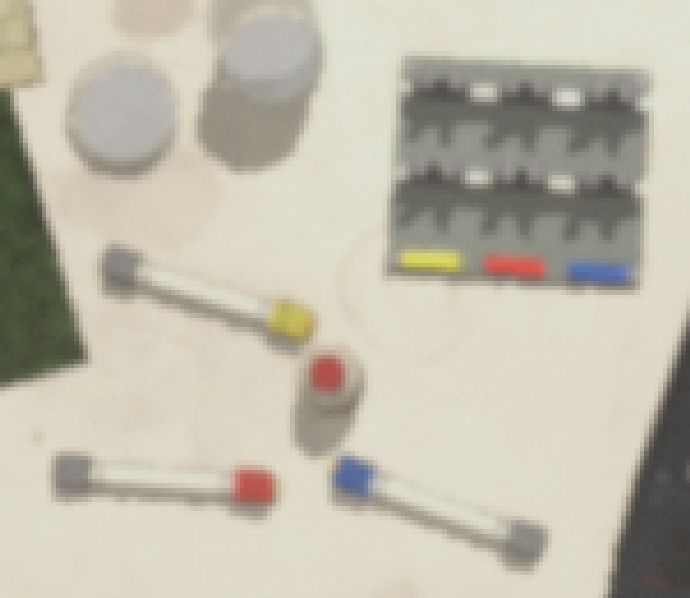

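The crop shows everything clearly; the work area is at +y. I'll refine with blobs from both cameras.

Run:
```python
from h import *
from scipy.optimize import least_squares
C={n:pickle.load(open(n+".pkl","rb")) for n in("top","scene")}
for n,c in C.items():
    print(n)
    for k in("red","yellow","blue"):
        for p,a in blobs(c["image"],k):
            w=ray(c,[p],.012)[0]
            if 0<w[1]<.5 and .35<w[0]<.75: print(k,p.round(1),a,w.round(4))
# caps: grey blobs darker than bench
    g=cv2.cvtColor(c["image"],cv2.COLOR_BGR2HSV)
    m=((g[...,1]<60)&(g[...,2]<150)&(g[...,2]>60)).astype(np.uint8)
    nn,l,s,ce=cv2.connectedComponentsWithStats(m)
    for i in range(1,nn):
        w=ray(c,[ce[i]],.012)[0]
        if 15<s[i,4]<300 and 0<w[1]<.5 and .35<w[0]<.62: print("grey",ce[i].round(1),s[i,4],w.round(4))
c=C["top"]; K=np.array([150,160])
P=np.float64([(403,57),(650,70),(637,288),(388,275)])/4.6+K-.4
print("plate",ray(c,P,.008).round(4))
P=np.float64([(122,270),(290,318),(72,475),(255,485),(525,541),(354,476)])/4.6+K-.4
print("cap,head y r b",ray(c,P,.014).round(4))
c=C["scene"];P=np.float64([(398,325),(344,291),(397,246),(453,291)])*.64-.18; print("plate scene",ray(c,P,.008).round(4))
i=c["image"][140:310,195:345]; cv2.imwrite("pics/crop2.png",cv2.resize(i,(525,595),interpolation=cv2.INTER_NEAREST))
```

```text
top
red [261.6 217.4] 44 [0.554  0.1384 0.012 ]
red [220.5 240.5] 32 [0.4906 0.2499 0.012 ]
red [204.6 265.5] 42 [0.4231 0.2919 0.012 ]
yellow [242.6 216.1] 30 [0.5576 0.1903 0.012 ]
yellow [213.  229.4] 33 [0.5209 0.2708 0.012 ]
blue [279.1 218.6] 16 [0.5508 0.0905 0.012 ]
grey [175.8 195.7] 18 [0.6146 0.3751 0.012 ]
grey [175.7 218.9] 56 [0.5496 0.3736 0.012 ]
grey [220.9 248.2] 48 [0.4698 0.2486 0.012 ]
grey [165.3 263.1] 49 [0.4289 0.3986 0.012 ]
grey [226.2 266.8] 18 [0.4196 0.2339 0.012 ]
grey [263.3 278. ] 50 [0.3897 0.1346 0.012 ]
scene
red [270.  194.8] 42 [0.5528 0.1399 0.012 ]
red [264.2 218.2] 49 [0.5115 0.2114 0.012 ]
red [270.2 257.5] 68 [0.4239 0.29   0.012 ]
red [229.  327.9] 20 [0.3758 0.4761 0.012 ]
yellow [256.8 204.3] 44 [0.5566 0.1892 0.012 ]
yellow [245.6 229.3] 65 [0.5223 0.2691 0.012 ]
blue [282.8 185.5] 33 [0.5496 0.0892 0.012 ]
blue [283.7 240.3] 50 [0.4315 0.2308 0.012 ]
grey [356.7 208.2] 63 [0.3528 0.0195 0.012 ]
grey [186.7 256.2] 85 [0.5701 0.4207 0.012 ]
grey [224.4 335.8] 17 [0.3709 0.4941 0.012 ]
plate [[0.6831 0.2058 0.008 ]
 [0.6751 0.0556 0.008 ]
 [0.5413 0.0658 0.008 ]
 [0.5491 0.214  0.008 ]]
cap,head y r b [[0.551  0.3721 0.014 ]
 [0.5225 0.2715 0.014 ]
 [0.4294 0.3984 0.014 ]
 [0.4242 0.2907 0.014 ]
 [0.3919 0.1335 0.014 ]
 [0.4296 0.233  0.014 ]]
plate scene [[0.555  0.1998 0.008 ]
 [0.6783 0.2066 0.008 ]
 [0.6894 0.0541 0.008 ]
 [0.5361 0.0745 0.008 ]]
```

View pics/crop2.png

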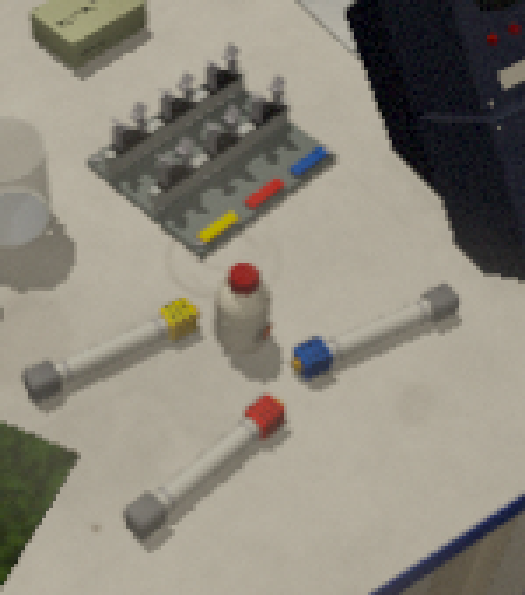

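The crop confirms yellow, red and blue tags from left to right and the bottle standing clear of the head ends. The tag-based and plate-based holder origins agree (0.627, 0.134, yaw about -3.7°). Next I check clearances to the analyser, beaker and bottle.

Run:
```python
from h import *
C={n:pickle.load(open(n+".pkl","rb")) for n in("top","scene")}
c=C["scene"]
S=lambda l:np.float64(l)*.64-.18
print("analyser bottom front-left",ray(c,S([(545,342)]),.0),"left back top",ray(c,S([(470,185)]),.24), "front top-left",ray(c,S([(0,0)]),.24)[0]*0)
t=C["top"]
print("analyser top corners",ray(t,S([(487,322),(441,462),(765,425)]),.24).round(3), ray(t,S([(487,322),(441,462)]),.0).round(3))
k=lambda l:np.float64(l)/4.6+np.array([150,160])-.4
print("beaker top rim",ray(t,k([(272,48)]),.08),"bottom",ray(t,k([(270,65)]),.0), "scene rim",ray(c,S([(306,285)]),.08),"bot",ray(c,S([(309,322)]),0.0))
print("petri",ray(t,k([(122,115)]),.01)); print("bottle cap",ray(t,[(220.5,240.5)],.07),ray(c,[(264.2,218.2)],.065))
for n,w in dict(y=(.536,.3215),r=(.4265,.3446),b=(.4104,.1833)).items(): print(n,np.hypot(*w))
```

```text
analyser bottom front-left [[0.35301907 0.05490071 0.        ]] left back top [[0.52999648 0.07305298 0.24      ]] front top-left [0. 0. 0.]
analyser top corners [[ 0.544  0.033  0.24 ]
 [ 0.346  0.101  0.24 ]
 [ 0.389 -0.38   0.24 ]] [[ 0.588 -0.001  0.   ]
 [ 0.343  0.084  0.   ]]
beaker top rim [[0.66943867 0.2789776  0.08      ]] bottom [[0.68017027 0.28732929 0.        ]] scene rim [[0.68096327 0.2840116  0.08      ]] bot [[0.67551372 0.29335819 0.        ]]
petri [[0.64651623 0.3756778  0.01      ]]
bottle cap [[0.48439423 0.24628511 0.07      ]] [[0.48521081 0.24410002 0.065     ]]
y 0.6250265994339761
r 0.5483168883045643
b 0.4494741928075515
```

```bash
cat > g.py <<'E'
import sys,numpy as np
from plant import r
# args: targets x,y,z(mm),yaw(deg): prints dp (mm) & roll (rad) from the measured pose
s=r.get_state();p=s["tcp_pos"]*1e3;y=s["eef_rot"][2];a=np.radians(y)
print("t %.2f"%s["time_s"],p.round(1),"rpy",s["eef_rot"].round(2),"q6 %.0f"%s["joints"][5],"F",s["contact_force"].round(1),"w %.1f"%(s["gripper_width"]*1e3),"gf %.1f"%s["gripper_force"])
for t in sys.argv[1:]:
    t=np.array([float(v) for v in t.split(",")]);d=t[:3]-p
    e=(t[3]-y+180)%360-180
    print("dp",[round(float(v),1) for v in (d[0]*np.cos(a)+d[1]*np.sin(a),d[0]*np.sin(a)-d[1]*np.cos(a),-d[2])],"roll",round(float(-np.radians(e)),3),"rows",round(float(max(np.linalg.norm(d)/62.5,abs(e)/10.7)),1))
E
python3 g.py 164,-655,430,-166 400,-430,430,-140
```

```text
t 0.10 [ 163.4 -654.5  239.7] rpy [ 1.7992e+02 -1.0000e-02 -1.6598e+02] q6 -17 F [ 0.1  0.6 -0.4] w 87.8 gf 0.0
dp [-0.4, -0.6, -190.3] roll 0.0 rows 3.0
dp [-283.9, 160.5, -190.3] roll -0.453 rows 6.0
```

Emit:
{"name": "send_rows", "arguments": {
  "steps": [
    {"dp": [0, 0, -62], "roll": 0, "jaw": 55},
    {"dp": [0, 0, -124], "roll": 0, "jaw": 55},
    {"dp": [0, 0, -186], "roll": 0, "jaw": 55},
    {"dp": [-50, 30, -190], "roll": -0.15, "jaw": 55},
    {"dp": [-100, 58, -190], "roll": -0.3, "jaw": 55}
  ]
}}

```text
time_s: 0.72
tcp_pos: [0.2471, -0.5737, 0.4309]
eef_rot: [-179.9, 0.0, -148.6]
contact_force: [0.5, -0.8, 0.0]
gripper_width: 0.0488
gripper_force: 0.0
```

```bash
python3 g.py 420,-300,430,-130 440,0,430,-112 440,200,430,-111.6
```

```text
t 0.72 [ 247.1 -573.7  430.9] rpy [-1.7995e+02  3.0000e-02 -1.4861e+02] q6 -10 F [ 0.5 -0.8  0. ] w 48.8 gf 0.0
dp [-290.2, 143.6, 0.9] roll -0.325 rows 5.2
dp [-463.5, 389.2, 0.9] roll -0.639 rows 9.7
dp [-567.7, 560.0, 0.9] roll -0.646 rows 12.8
```

Emit:
{"name": "send_rows", "arguments": {
  "steps": [
    {"dp": [-290, 144, 0], "roll": -0.32, "jaw": 55},
    {"dp": [-290, 144, 0], "roll": -0.32, "jaw": 55},
    {"dp": [-290, 144, 0], "roll": -0.32, "jaw": 55},
    {"dp": [-290, 144, 0], "roll": -0.32, "jaw": 55},
    {"dp": [-320, 190, 0], "roll": -0.4, "jaw": 55}
  ]
}}

```text
time_s: 1.35
tcp_pos: [0.4021, -0.3023, 0.4298]
eef_rot: [179.9, -0.0, -125.8]
contact_force: [1.4, 0.2, 0.7]
gripper_width: 0.0485
gripper_force: 0.0
```

```bash
python3 g.py 440,0,430,-112 430,200,430,-111.6
```

```text
t 1.35 [ 402.1 -302.3  429.8] rpy [ 1.7993e+02 -1.0000e-02 -1.2578e+02] q6 -21 F [1.4 0.2 0.7] w 48.5 gf 0.0
dp [-267.4, 146.0, -0.2] roll -0.24 rows 4.9
dp [-423.9, 271.1, -0.2] roll -0.247 rows 8.0
```

Emit:
{"name": "send_rows", "arguments": {
  "steps": [
    {"dp": [-267, 146, 0], "roll": -0.24, "jaw": 55},
    {"dp": [-267, 146, 0], "roll": -0.24, "jaw": 55},
    {"dp": [-267, 146, 0], "roll": -0.24, "jaw": 55},
    {"dp": [-267, 146, 0], "roll": -0.24, "jaw": 55},
    {"dp": [-290, 165, 0], "roll": -0.24, "jaw": 55}
  ]
}}

```text
time_s: 1.98
tcp_pos: [0.4357, 0.0082, 0.4305]
eef_rot: [-180.0, 0.0, -112.1]
contact_force: [1.9, -1.0, -0.1]
gripper_width: 0.048
gripper_force: 0.0
```

```bash
python3 g.py 430,195,300,-111.6 410,183,120,-111.6; python3 -c "
from plant import r;print(r.get_state()['joints'].round(1))"
```

```text
t 1.98 [435.7   8.2 430.5] rpy [-1.8000e+02  1.0000e-02 -1.1211e+02] q6 -49 F [ 1.9 -1.  -0.1] w 48.0 gf 0.0
dp [-170.9, 75.6, 130.5] roll -0.009 rows 3.6
dp [-152.3, 89.6, 310.5] roll -0.009 rows 5.7
[ 27.2  -6.9  -7.1  -0.  -89.8 -49.3]
```

Emit:
{"name": "send_rows", "arguments": {
  "steps": [
    {"dp": [-171, 76, 0], "roll": 0, "jaw": 55},
    {"dp": [-171, 76, 30], "roll": 0, "jaw": 55},
    {"dp": [-171, 76, 60], "roll": 0, "jaw": 55},
    {"dp": [-171, 76, 120], "roll": 0, "jaw": 55},
    {"dp": [-162, 83, 180], "roll": -0.009, "jaw": 55}
  ]
}}

```text
time_s: 2.6
tcp_pos: [0.4207, 0.189, 0.2544]
eef_rot: [180.0, -0.0, -111.5]
contact_force: [0.4, 1.0, -1.1]
gripper_width: 0.0482
gripper_force: 0.0
```

```bash
python3 g.py 410.4,183.3,90,-111.6
python3 - <<'E'
from h import *
from plant import r
c=r.capture("scene"); i=c["image"][120:330,180:400]; cv2.imwrite("pics/s2.png",cv2.resize(i,(628,600),interpolation=cv2.INTER_CUBIC))
E
```

```text
t 2.60 [420.7 189.  254.4] rpy [ 1.7998e+02 -1.0000e-02 -1.1148e+02] q6 -70 F [ 0.4  1.  -1.1] w 48.2 gf 0.0
dp [9.1, 7.5, 164.4] roll 0.002 rows 2.6
```

View pics/s2.png

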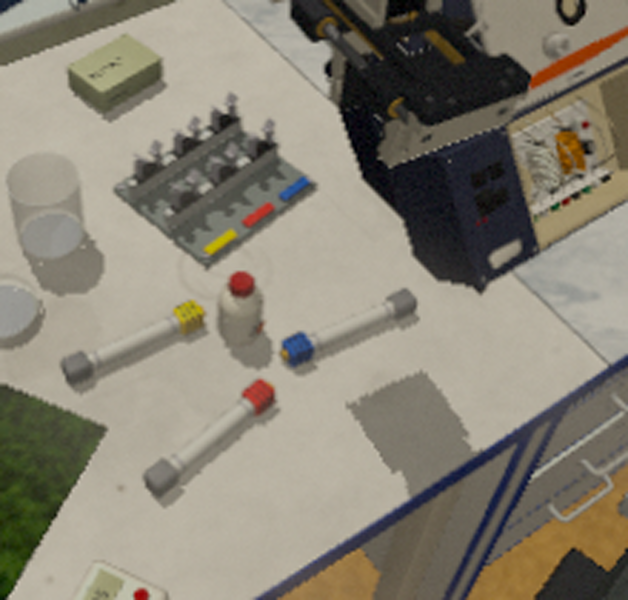

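The gripper is above the bench beside the analyser and still high. The blue probe is undisturbed at crop pixel (350,328). I go down to 90 mm.

Emit:
{"name": "send_rows", "arguments": {
  "steps": [
    {"dp": [9, 7, 60], "roll": 0, "jaw": 55},
    {"dp": [9, 7, 120], "roll": 0, "jaw": 55},
    {"dp": [9, 7.5, 164], "roll": 0, "jaw": 55},
    {"dp": [9, 7.5, 164], "roll": 0, "jaw": 55}
  ]
}}

```text
time_s: 3.15
tcp_pos: [0.4099, 0.181, 0.0912]
eef_rot: [179.9, -0.3, -111.6]
contact_force: [-0.1, 0.2, 1.0]
gripper_width: 0.0481
gripper_force: 0.0
```

```bash
python3 g.py 410.4,183.3,17,-111.6
python3 - <<'E'
from h import *
from plant import r
c=r.capture("scene"); print(proj(c,r.get_state()["tcp_pos"]),"crop px",(proj(c,r.get_state()["tcp_pos"])-[180,120])*2.857)
i=c["image"][120:330,180:400]; cv2.imwrite("pics/s3.png",cv2.resize(i,(628,600),interpolation=cv2.INTER_CUBIC))
E
```

```text
t 3.15 [409.9 181.   91.2] rpy [ 179.88   -0.32 -111.63] q6 -71 F [-0.1  0.2  1. ] w 48.1 gf 0.0
dp [-2.3, 0.4, 74.2] roll -0.0 rows 1.2
[[306.33082423 212.1948003 ]] crop px [[360.92716484 263.40054446]]
```

View pics/s3.png

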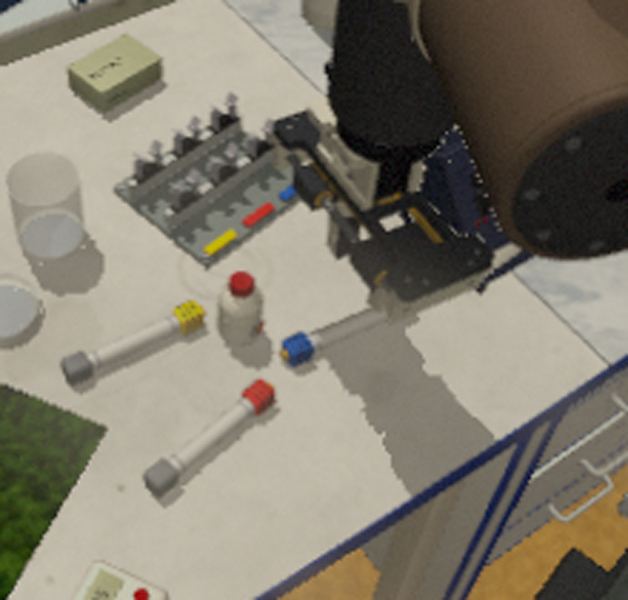

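The tool is over the blue barrel with the fingers either side of it, near (365,280). I descend and grip.

Emit:
{"name": "send_rows", "arguments": {
  "steps": [
    {"dp": [-2, 0.4, 40], "roll": 0, "jaw": 55},
    {"dp": [-2, 0.4, 74], "roll": 0, "jaw": 55},
    {"dp": [-2, 0.4, 74], "roll": 0, "jaw": 55},
    {"dp": [-2, 0.4, 74], "roll": 0, "jaw": 5},
    {"dp": [-2, 0.4, 74], "roll": 0, "jaw": 5}
  ],
  "newtons": 50
}}

```text
time_s: 3.82
tcp_pos: [0.4123, 0.1854, 0.0205]
eef_rot: [-179.9, 0.2, -111.6]
contact_force: [-0.0, -0.4, -0.8]
gripper_width: 0.0337
gripper_force: 0.0
```

Emit:
{"name": "send_rows", "arguments": {
  "steps": [
    {"dp": [0, 0, 0], "roll": 0, "jaw": 5},
    {"dp": [0, 0, 0], "roll": 0, "jaw": 5},
    {"dp": [0, 0, 0], "roll": 0, "jaw": 5}
  ]
}}

```text
time_s: 4.2
tcp_pos: [0.4114, 0.1845, 0.0192]
eef_rot: [-180.0, 0.0, -111.6]
contact_force: [-2.4, -0.3, 7.6]
gripper_width: 0.0133
gripper_force: 50.0
```

```bash
python3 g.py 410,183,170,-111.6 540,200,170,-111.6 580,200,170,-50
```

```text
t 4.20 [411.4 184.5  19.2] rpy [-1.7998e+02  3.0000e-02 -1.1158e+02] q6 -71 F [-2.4 -0.3  7.6] w 13.3 gf 50.0
dp [1.9, 0.8, -150.8] roll 0.0 rows 2.4
dp [-61.7, -113.9, -150.8] roll 0.0 rows 3.2
dp [-76.4, -151.1, -150.8] roll -1.075 rows 5.8
```

Emit:
{"name": "send_rows", "arguments": {
  "steps": [
    {"dp": [2, 1, -30], "roll": 0, "jaw": 5},
    {"dp": [2, 1, -80], "roll": 0, "jaw": 5},
    {"dp": [2, 1, -130], "roll": 0, "jaw": 5},
    {"dp": [0, 0, -151], "roll": 0, "jaw": 5},
    {"dp": [-30, -55, -151], "roll": 0, "jaw": 5}
  ]
}}

```text
time_s: 4.82
tcp_pos: [0.4728, 0.1928, 0.1734]
eef_rot: [-179.9, 0.3, -111.4]
contact_force: [1.0, 1.8, 0.9]
gripper_width: 0.0132
gripper_force: 50.0
```

```bash
python3 g.py 540,200,170,-111.6 570,200,170,-80
python3 - <<'E'
from h import *
from plant import r
for n in("scene","top"):
    c=r.capture(n); pickle.dump(c,open(n+"_b.pkl","wb"))
    p=proj(c,r.get_state()["tcp_pos"])[0].astype(int); print(n,p)
    i=c["image"][max(p[1]-75,0):p[1]+75,p[0]-65:p[0]+65]; cv2.imwrite(f"pics/b_{n}.png",cv2.resize(i,None,fx=3,fy=4 if 0 else 3,interpolation=cv2.INTER_CUBIC))
a,b=[cv2.imread(f"pics/b_{n}.png") for n in("scene","top")]
h=min(len(a),len(b)); cv2.imwrite("pics/b2.png",np.hstack([a[:h],b[:h]]))
E
```

```text
t 4.83 [472.8 192.8 173.4] rpy [-179.87    0.35 -111.43] q6 -66 F [1.  1.8 0.9] w 13.2 gf 50.0
dp [-31.3, -59.9, 3.4] roll 0.003 rows 1.1
dp [-42.3, -87.8, 3.4] roll -0.549 rows 2.9
scene [282 176]
top [240 238]
```

View pics/b2.png

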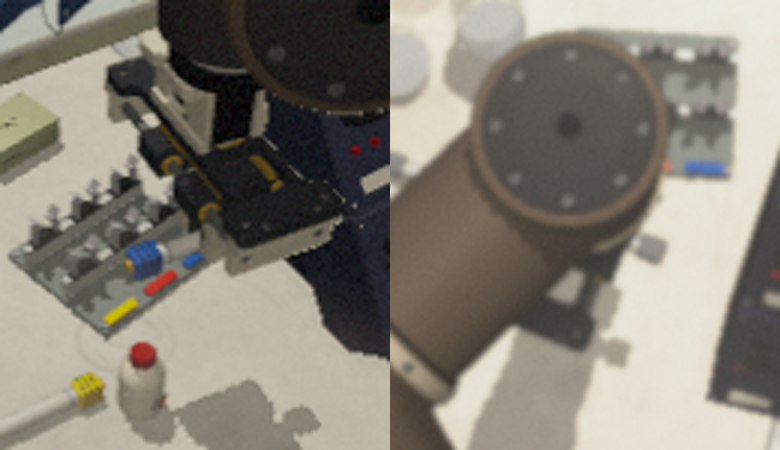

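The blue probe is held, with its head at scene-crop (147,258) and its cap at top-crop (651,249). I check how it sits in the tool.

```bash
cat > held.py <<'E'
from h import *
import sys
def rel(n,px,z,t,yaw):
    c=pickle.load(open(n,"rb")); w=ray(c,[px],z)[0]; d=(w-t)[:2]*1e3; a=np.radians(yaw)
    return w.round(4),"along/side",round(d@[np.cos(a),np.sin(a)],1),round(d@[np.sin(a),-np.cos(a)],1)
E
python3 - <<'E'
from held import *
from plant import r
s=r.get_state();t=s["tcp_pos"];y=s["eef_rot"][2];print(t,y)
print(rel("top_b.pkl",(261.7,245.7),t[2]-.003,t,y)); print(rel("scene_b.pkl",(265.7,186.7),t[2]-.007,t,y))
c=pickle.load(open("scene_b.pkl","rb"))
for p,a in blobs(c["image"],"blue"): print(p,a, rel("scene_b.pkl",p,t[2]-.007,t,y)) if abs(p-[266,187]).max()<15 else 0
E
```

```text
[0.47744821 0.19311337 0.16960548] -111.6087691239393
(array([0.4617, 0.1428, 0.1666]), 'along/side', np.float64(52.6), np.float64(-3.9))
(array([0.492 , 0.2363, 0.1626]), 'along/side', np.float64(-45.6), np.float64(2.4))
[264.6 184.9] 60 (array([0.4974, 0.2339, 0.1626]), 'along/side', np.float64(-45.2), np.float64(-3.5))
[280.625 187.125] 16 (array([0.4673, 0.2151, 0.1626]), 'along/side', np.float64(-16.7), np.float64(17.5))
```

```bash
python3 g.py 540,200,170,-111.6 590,180,170,-60 622,150,150,-3.7 622,84.3,110,-3.7
```

```text
t 4.92 [477.4 193.1 169.6] rpy [-1.7990e+02  5.0000e-02 -1.1161e+02] q6 -66 F [-2.8 -0.8 -1.3] w 13.6 gf 50.0
dp [-29.4, -55.6, -0.4] roll -0.0 rows 1.0
dp [-29.3, -109.5, -0.4] roll -0.901 rows 4.8
dp [-13.2, -150.3, 19.6] roll -1.883 rows 10.1
dp [47.9, -174.5, 59.6] roll -1.883 rows 10.1
```

Emit:
{"name": "send_rows", "arguments": {
  "steps": [
    {"dp": [-29, -55, 0], "roll": 0, "jaw": 5},
    {"dp": [-29, -75, 0], "roll": -0.18, "jaw": 5},
    {"dp": [-29, -95, 0], "roll": -0.36, "jaw": 5},
    {"dp": [-28, -110, 0], "roll": -0.54, "jaw": 5},
    {"dp": [-26, -120, 0], "roll": -0.72, "jaw": 5}
  ]
}}

```text
time_s: 5.55
tcp_pos: [0.5947, 0.1713, 0.1688]
eef_rot: [179.9, -0.0, -70.0]
contact_force: [-0.2, -0.1, -1.3]
gripper_width: 0.0136
gripper_force: 50.0
```

```bash
python3 g.py 622,150,150,-3.7 622,84.3,110,-3.7
```

```text
t 5.55 [594.7 171.3 168.8] rpy [ 1.7992e+02 -2.0000e-02 -7.0040e+01] q6 -14 F [-0.2 -0.1 -1.3] w 13.6 gf 50.0
dp [29.4, -18.4, 18.8] roll -1.158 rows 6.2
dp [91.1, 4.0, 58.8] roll -1.158 rows 6.2
```

Emit:
{"name": "send_rows", "arguments": {
  "steps": [
    {"dp": [10, -15, 0], "roll": -0.18, "jaw": 5},
    {"dp": [20, -18, 0], "roll": -0.36, "jaw": 5},
    {"dp": [29, -18, 0], "roll": -0.54, "jaw": 5},
    {"dp": [40, -15, 0], "roll": -0.72, "jaw": 5},
    {"dp": [60, -8, 15], "roll": -0.9, "jaw": 5}
  ]
}}

```text
time_s: 6.18
tcp_pos: [0.6227, 0.1182, 0.155]
eef_rot: [-179.9, -0.1, -18.4]
contact_force: [-0.1, -0.2, -1.3]
gripper_width: 0.0134
gripper_force: 50.0
```

```bash
python3 g.py 622,84.3,100,-3.7
```

```text
t 6.17 [622.7 118.2 155. ] rpy [-1.7995e+02 -6.0000e-02 -1.8400e+01] q6 43 F [-0.1 -0.2 -1.3] w 13.4 gf 50.0
dp [10.1, 32.4, 55.0] roll -0.256 rows 1.4
```

Emit:
{"name": "send_rows", "arguments": {
  "steps": [
    {"dp": [5, 16, 10], "roll": -0.15, "jaw": 5},
    {"dp": [10, 32, 30], "roll": -0.256, "jaw": 5},
    {"dp": [10, 32.4, 55], "roll": -0.256, "jaw": 5},
    {"dp": [10, 32.4, 55], "roll": -0.256, "jaw": 5},
    {"dp": [10, 32.4, 55], "roll": -0.256, "jaw": 5}
  ]
}}

```text
time_s: 6.8
tcp_pos: [0.6216, 0.0844, 0.1002]
eef_rot: [180.0, -0.0, -4.1]
contact_force: [0.1, -0.3, -0.6]
gripper_width: 0.0135
gripper_force: 50.0
```

```bash
python3 g.py 622,84.3,74,-3.7
python3 - <<'E'
from h import *
from plant import r
ims=[]
for n in("scene","top"):
    c=r.capture(n); pickle.dump(c,open(n+"_c.pkl","wb"))
    p=proj(c,[.62,.12,.05])[0].astype(int); print(n,p)
    i=c["image"][p[1]-60:p[1]+60,p[0]-60:p[0]+60]; ims.append(cv2.resize(i,(400,400),interpolation=cv2.INTER_CUBIC))
cv2.imwrite("pics/c2.png",np.hstack(ims))
E
```

```text
t 6.80 [621.6  84.4 100.2] rpy [ 1.7999e+02 -3.0000e-02 -4.1000e+00] q6 60 F [ 0.1 -0.3 -0.6] w 13.5 gf 50.0
dp [0.4, 0.1, 26.2] roll -0.007 rows 0.4
scene [256 169]
top [268 190]
```

View pics/c2.png

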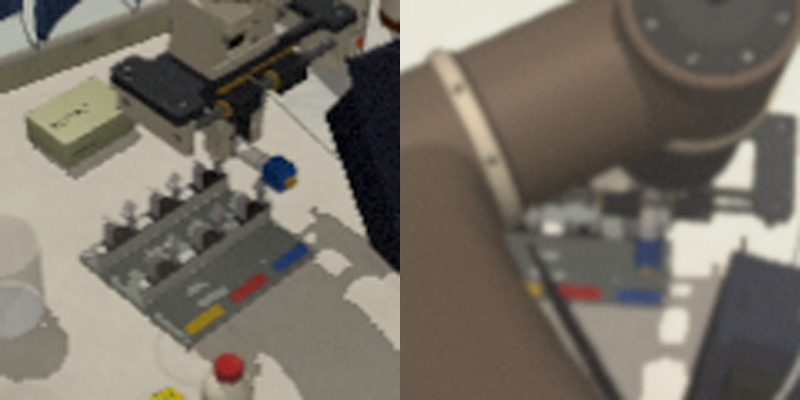

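The blue head is at scene-crop (280,173) and top-crop (648,253), over the blue station. I check its offset from the seat.

Run:
```python
from held import *
S=np.array([.6238,.0842,0])
print(rel("top_c.pkl",(282.2,205.7),.099,S,-3.7))
for n,z in(("top_c.pkl",.099),("scene_c.pkl",.093)):
    c=pickle.load(open(n,"rb"))
    h=cv2.cvtColor(c["image"],cv2.COLOR_BGR2HSV)
    q=np.array([282,206]) if n[0]=="t" else np.array([280,173])*.3+[196,109]
    m=(h[...,0]>100)&(h[...,0]<128)&(h[...,1]>130); ys,xs=np.nonzero(m); k=(abs(xs-q[0])<8)&(abs(ys-q[1])<7)
    p=(xs[k].mean(),ys[k].mean()); print(n,p,k.sum(),rel(n,p,z,S,-3.7))
```

```text
(array([0.5703, 0.0881, 0.099 ]), 'along/side', np.float64(-53.6), np.float64(-0.4))
top_c.pkl (np.float64(nan), np.float64(nan)) 0 (array([nan, nan, nan]), 'along/side', np.float64(nan), np.float64(nan))
scene_c.pkl (np.float64(278.72131147540983), np.float64(160.14754098360655)) 61 (array([0.5712, 0.0886, 0.093 ]), 'along/side', np.float64(-52.7), np.float64(-1.0))<stdin>:9: RuntimeWarning: Mean of empty slice.
  ret = ret.dtype.type(ret / rcount)
```

Both cameras agree: the head is 53 mm out and within 1 mm sideways. I press down in steps.

Emit:
{"name": "send_rows", "arguments": {
  "steps": [
    {"dp": [0, 0, 25], "roll": 0, "jaw": 5},
    {"dp": [0, 0, 30], "roll": 0, "jaw": 5},
    {"dp": [0, 0, 34], "roll": 0, "jaw": 5},
    {"dp": [0, 0, 37], "roll": 0, "jaw": 5}
  ]
}}

```text
time_s: 7.4
tcp_pos: [0.6224, 0.0842, 0.0656]
eef_rot: [180.0, -0.2, -4.0]
contact_force: [-5.5, -0.5, 20.2]
gripper_width: 0.0139
gripper_force: 50.0
```

Emit:
{"name": "send_rows", "arguments": {
  "steps": [
    {"dp": [0, 0, 4], "roll": 0, "jaw": 5},
    {"dp": [0, 0, 8], "roll": 0, "jaw": 5},
    {"dp": [0, 0, 10], "roll": 0, "jaw": 5},
    {"dp": [0, 0, 10], "roll": 0, "jaw": 5}
  ],
  "newtons": 60
}}

```text
time_s: 7.9
tcp_pos: [0.6225, 0.0843, 0.0541]
eef_rot: [-180.0, -0.1, -4.1]
contact_force: [0.9, -1.8, 7.0]
gripper_width: 0.0137
gripper_force: 60.0
```

```bash
python3 g.py 622,84.3,54,-3.7
```

```text
t 7.90 [622.5  84.3  54.1] rpy [-1.7997e+02 -1.5000e-01 -4.0800e+00] q6 60 F [ 0.9 -1.8  7. ] w 13.7 gf 60.0
dp [-0.5, 0.1, 0.1] roll -0.007 rows 0.0
```

Emit:
{"name": "send_rows", "arguments": {
  "steps": [
    {"dp": [0, 0, 2], "roll": 0, "jaw": 5},
    {"dp": [0, 0, 2], "roll": 0, "jaw": 5}
  ]
}}

```text
time_s: 8.15
tcp_pos: [0.6226, 0.0844, 0.0539]
eef_rot: [-180.0, -0.2, -4.0]
contact_force: [-4.6, -1.8, 19.9]
gripper_width: 0.0134
gripper_force: 60.0
```

Emit:
{"name": "send_rows", "arguments": {
  "steps": [
    {"dp": [0, 0, 0], "roll": 0, "jaw": 28},
    {"dp": [0, 0, 0], "roll": 0, "jaw": 28},
    {"dp": [0, 0, -10], "roll": 0, "jaw": 28},
    {"dp": [0, 0, -60], "roll": 0, "jaw": 28},
    {"dp": [0, 0, -110], "roll": 0, "jaw": 28}
  ]
}}

```text
time_s: 8.78
tcp_pos: [0.6208, 0.0841, 0.1618]
eef_rot: [179.9, 0.1, -4.1]
contact_force: [1.0, 0.5, 0.6]
gripper_width: 0.0245
gripper_force: 0.0
```

```bash
python3 g.py 426.5,344.6,180,87.1 426.5,344.6,180,-92.9 540,260,180,-92.9
```

```text
t 8.78 [620.8  84.1 161.8] rpy [ 1.7995e+02  7.0000e-02 -4.1000e+00] q6 60 F [1.  0.5 0.6] w 24.5 gf 0.0
dp [-212.4, -246.0, -18.2] roll -1.592 rows 8.5
dp [-212.4, -246.0, -18.2] roll 1.55 rows 8.3
dp [-93.2, -169.7, -18.2] roll 1.55 rows 8.3
```

Blue bottomed at its seat height with 20 N. Next is red, with tool yaw 87°.

Emit:
{"name": "send_rows", "arguments": {
  "steps": [
    {"dp": [-10, -55, -18], "roll": -0.18, "jaw": 55},
    {"dp": [-40, -105, -18], "roll": -0.36, "jaw": 55},
    {"dp": [-75, -150, -18], "roll": -0.54, "jaw": 55},
    {"dp": [-115, -185, -18], "roll": -0.72, "jaw": 55},
    {"dp": [-155, -220, -18], "roll": -0.9, "jaw": 55}
  ]
}}

```text
time_s: 9.4
tcp_pos: [0.481, 0.316, 0.179]
eef_rot: [180.0, -0.0, 47.8]
contact_force: [-0.2, 1.0, 0.2]
gripper_width: 0.0484
gripper_force: 0.0
```

```bash
python3 g.py 426.5,344.6,100,87.1
```

```text
t 9.40 [481. 316. 179.] rpy [ 1.80e+02 -1.00e-02  4.78e+01] q6 85 F [-0.2  1.   0.2] w 48.4 gf 0.0
dp [-15.4, -59.6, 79.0] roll -0.686 rows 3.7
```

Emit:
{"name": "send_rows", "arguments": {
  "steps": [
    {"dp": [-8, -30, 10], "roll": -0.18, "jaw": 55},
    {"dp": [-15, -60, 20], "roll": -0.36, "jaw": 55},
    {"dp": [-15.4, -59.6, 40], "roll": -0.54, "jaw": 55},
    {"dp": [-15.4, -59.6, 79], "roll": -0.686, "jaw": 55},
    {"dp": [-15.4, -59.6, 79], "roll": -0.686, "jaw": 55}
  ]
}}

```text
time_s: 10.02
tcp_pos: [0.4267, 0.3421, 0.0976]
eef_rot: [-179.8, 0.3, 86.7]
contact_force: [-0.5, -0.1, 0.5]
gripper_width: 0.0481
gripper_force: 0.0
```

```bash
python3 g.py 426.5,344.6,18,87.1
python3 - <<'E'
from h import *
from plant import r
c=r.capture("scene"); S=np.array([.6238,.0842,.045])
h=np.array([np.cos(np.radians(-3.7)),np.sin(np.radians(-3.7)),0])
g=[(S+k*h,) for k in(-.0535,.0535)]
for p in [S-.0535*h,S+.0535*h,[.4237,.2907,.012],[.4292,.3985,.012]]:
    q=proj(c,p)[0]; cv2.circle(c["image"],tuple(int(round(v)) for v in q),1,(0,255,0),-1); print(q.round(1))
i=c["image"][130:310,200:350]; cv2.imwrite("pics/d.png",cv2.resize(i,(500,600),interpolation=cv2.INTER_NEAREST))
E
```

```text
t 10.03 [426.7 342.1  97.6] rpy [-179.83    0.27   86.69] q6 117 F [-0.5 -0.1  0.5] w 48.1 gf 0.0
dp [2.5, -0.3, 79.6] roll -0.007 rows 1.3
[278.1 173.1]
[251.  154.1]
[270.1 257.7]
[236.4 286.9]
```

View pics/d.png

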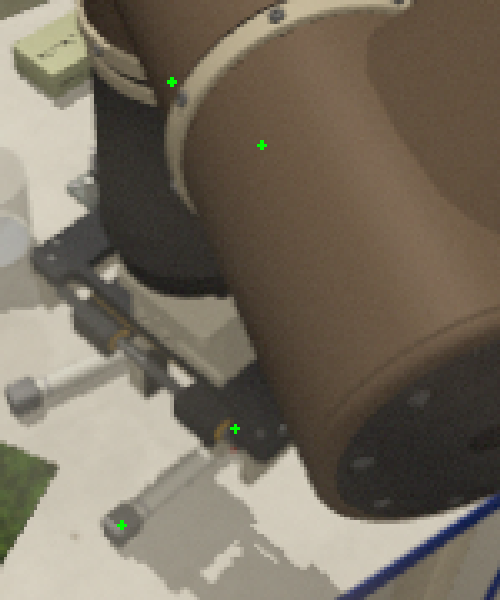

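The red cap matches its predicted marker at (122,525), and the holder is hidden by the arm. I descend and grip red.

Emit:
{"name": "send_rows", "arguments": {
  "steps": [
    {"dp": [2.5, 0, 45], "roll": 0, "jaw": 55},
    {"dp": [2.5, 0, 80], "roll": 0, "jaw": 55},
    {"dp": [2.5, 0, 80], "roll": 0, "jaw": 55},
    {"dp": [2.5, 0, 80], "roll": 0, "jaw": 5},
    {"dp": [2.5, 0, 80], "roll": 0, "jaw": 5}
  ],
  "newtons": 60
}}

```text
time_s: 10.7
tcp_pos: [0.429, 0.3473, 0.0217]
eef_rot: [179.9, -0.2, 86.7]
contact_force: [-0.4, -0.4, 1.0]
gripper_width: 0.0336
gripper_force: 0.0
```

Emit:
{"name": "send_rows", "arguments": {
  "steps": [
    {"dp": [0, 0, 0], "roll": 0, "jaw": 5},
    {"dp": [0, 0, 0], "roll": 0, "jaw": 5},
    {"dp": [0, 0, 0], "roll": 0, "jaw": 5}
  ]
}}

```text
time_s: 11.08
tcp_pos: [0.4283, 0.3465, 0.0203]
eef_rot: [180.0, -0.0, 86.8]
contact_force: [-2.2, -0.5, 6.6]
gripper_width: 0.0129
gripper_force: 60.0
```

```bash
python3 g.py 426.5,344.6,180,87.1 560,240,180,40
```

```text
t 11.07 [428.3 346.5  20.3] rpy [ 1.7997e+02 -4.0000e-02  8.6750e+01] q6 117 F [-2.2 -0.5  6.6] w 12.9 gf 60.0
dp [-2.0, -1.7, -159.7] roll -0.006 rows 2.6
dp [-98.9, 137.5, -159.7] roll 0.816 rows 4.4
```

Emit:
{"name": "send_rows", "arguments": {
  "steps": [
    {"dp": [0, 0, -40], "roll": 0, "jaw": 5},
    {"dp": [0, 0, -95], "roll": 0, "jaw": 5},
    {"dp": [-10, 10, -145], "roll": 0.1, "jaw": 5},
    {"dp": [-30, 55, -160], "roll": 0.28, "jaw": 5},
    {"dp": [-60, 100, -160], "roll": 0.46, "jaw": 5}
  ]
}}

```text
time_s: 11.7
tcp_pos: [0.5262, 0.2813, 0.182]
eef_rot: [179.9, -0.2, 60.2]
contact_force: [0.9, 1.0, -0.9]
gripper_width: 0.0131
gripper_force: 60.0
```

```bash
python3 g.py 580,220,180,27 629,133.9,180,-3.7
```

```text
t 11.70 [526.2 281.3 182. ] rpy [179.93  -0.24  60.18] q6 103 F [ 0.9  1.  -0.9] w 13.1 gf 60.0
dp [-26.4, 77.2, 2.0] roll 0.579 rows 3.1
dp [-76.7, 162.5, 2.0] roll 1.115 rows 6.0
```

Emit:
{"name": "send_rows", "arguments": {
  "steps": [
    {"dp": [-13, 35, 2], "roll": 0.18, "jaw": 5},
    {"dp": [-26, 70, 2], "roll": 0.36, "jaw": 5},
    {"dp": [-42, 105, 2], "roll": 0.54, "jaw": 5},
    {"dp": [-60, 135, 2], "roll": 0.72, "jaw": 5},
    {"dp": [-77, 162, 2], "roll": 0.9, "jaw": 5}
  ]
}}

```text
time_s: 12.32
tcp_pos: [0.6278, 0.1324, 0.1772]
eef_rot: [180.0, 0.0, 8.5]
contact_force: [-0.4, -0.1, -0.2]
gripper_width: 0.0132
gripper_force: 60.0
```

```bash
python3 g.py 629,133.9,102,-3.7
```

```text
t 12.32 [627.8 132.4 177.2] rpy [1.7999e+02 4.0000e-02 8.4700e+00] q6 69 F [-0.4 -0.1 -0.2] w 13.2 gf 60.0
dp [1.5, -1.3, 75.2] roll 0.212 rows 1.2
```

Emit:
{"name": "send_rows", "arguments": {
  "steps": [
    {"dp": [1.5, -1.3, 10], "roll": 0.15, "jaw": 5},
    {"dp": [1.5, -1.3, 40], "roll": 0.21, "jaw": 5},
    {"dp": [1.5, -1.3, 75], "roll": 0.21, "jaw": 5},
    {"dp": [1.5, -1.3, 75], "roll": 0.21, "jaw": 5},
    {"dp": [1.5, -1.3, 75], "roll": 0.21, "jaw": 5}
  ]
}}

```text
time_s: 12.95
tcp_pos: [0.6294, 0.1354, 0.1037]
eef_rot: [180.0, -0.1, -3.2]
contact_force: [0.2, 1.0, -0.7]
gripper_width: 0.0134
gripper_force: 60.0
```

```bash
python3 g.py 629,133.9,76,-3.7
python3 - <<'E'
from held import *
from plant import r
S=np.array([.627,.134,0]);z=r.get_state()["tcp_pos"][2]
for n,dz in(("top",-.003),("scene",-.008)):
    c=r.capture(n); pickle.dump(c,open(n+"_e.pkl","wb"))
    for col,s in(("red",S),("blue",S+[-.0032,-.0498,0])):
        hh=np.r_[s[:2]-.0535*np.array([.9979,-.0645]),(z-.01 if col=="red" else .045)]
        q=proj(c,hh)[0]; print(n,col,"expect",q.round(1))
        for p,a in blobs(c["image"],col):
            if abs(p-q).max()<12: print(p.round(1),a,rel(n+"_e.pkl",p,hh[2]+(.007 if n=="top" else .002),s,-3.7))
E
```

```text
t 12.95 [629.4 135.4 103.7] rpy [ 1.80e+02 -6.00e-02 -3.17e+00] q6 57 F [ 0.2  1.  -0.7] w 13.4 gf 60.0
dp [-0.3, 1.5, 27.7] roll 0.009 rows 0.4
top red expect [262.8 204.8]
[262.  203.9] 52 (array([0.5746, 0.1397, 0.1007]), 'along/side', np.float64(-52.6), np.float64(-2.3))
top blue expect [280.9 209.4]
scene red expect [265.9 168.9]
[265.7 168.3] 49 (array([0.5743, 0.1378, 0.0957]), 'along/side', np.float64(-52.8), np.float64(-0.3))
scene blue expect [278.1 173.1]
[277.9 172.6] 46 (array([0.5709, 0.0881, 0.047 ]), 'along/side', np.float64(-53.0), np.float64(-0.5))
```

Emit:
{"name": "send_rows", "arguments": {
  "steps": [
    {"dp": [-0.3, 1.4, 20], "roll": 0.009, "jaw": 5},
    {"dp": [-0.3, 1.4, 28], "roll": 0.009, "jaw": 5},
    {"dp": [-0.3, 1.4, 34], "roll": 0.009, "jaw": 5},
    {"dp": [-0.3, 1.4, 38], "roll": 0.009, "jaw": 5}
  ]
}}

```text
time_s: 13.55
tcp_pos: [0.6293, 0.1338, 0.067]
eef_rot: [180.0, -0.1, -3.6]
contact_force: [-4.8, -2.0, 22.2]
gripper_width: 0.0138
gripper_force: 60.0
```

Emit:
{"name": "send_rows", "arguments": {
  "steps": [
    {"dp": [0, 0, 4], "roll": 0, "jaw": 5},
    {"dp": [0, 0, 8], "roll": 0, "jaw": 5},
    {"dp": [0, 0, 12], "roll": 0, "jaw": 5},
    {"dp": [0, 0, 12.5], "roll": 0, "jaw": 5},
    {"dp": [0, 0, 12.5], "roll": 0, "jaw": 5}
  ]
}}

```text
time_s: 14.18
tcp_pos: [0.63, 0.134, 0.055]
eef_rot: [-180.0, -0.2, -3.6]
contact_force: [-3.2, -1.3, 16.7]
gripper_width: 0.014
gripper_force: 60.0
```

```bash
python3 g.py 629,133.9,55,-3.7
```

```text
t 14.18 [630. 134.  55.] rpy [-179.96   -0.21   -3.64] q6 57 F [-3.2 -1.3 16.7] w 14.0 gf 60.0
dp [-1.0, 0.2, 0.0] roll 0.001 rows 0.0
```

Emit:
{"name": "send_rows", "arguments": {
  "steps": [
    {"dp": [0, 0, 1.5], "roll": 0, "jaw": 5},
    {"dp": [0, 0, 1.5], "roll": 0, "jaw": 5}
  ]
}}

```text
time_s: 14.42
tcp_pos: [0.63, 0.134, 0.0549]
eef_rot: [-180.0, -0.2, -3.6]
contact_force: [-6.6, -2.7, 26.7]
gripper_width: 0.0137
gripper_force: 60.0
```

Emit:
{"name": "send_rows", "arguments": {
  "steps": [
    {"dp": [0, 0, 0], "roll": 0, "jaw": 28},
    {"dp": [0, 0, 0], "roll": 0, "jaw": 28},
    {"dp": [0, 0, -10], "roll": 0, "jaw": 28},
    {"dp": [0, 0, -60], "roll": 0, "jaw": 28},
    {"dp": [0, 0, -115], "roll": 0, "jaw": 28}
  ]
}}

```text
time_s: 15.05
tcp_pos: [0.6278, 0.1335, 0.1663]
eef_rot: [179.9, 0.1, -3.7]
contact_force: [1.3, 0.4, 0.1]
gripper_width: 0.0242
gripper_force: 0.0
```

```bash
python3 g.py 536,321.5,180,74.5
```

```text
t 15.05 [627.8 133.5 166.3] rpy [ 1.7992e+02  1.1000e-01 -3.7100e+00] q6 57 F [1.3 0.4 0.1] w 24.2 gf 0.0
dp [-103.8, -181.6, -13.7] roll -1.365 rows 7.3
```

Red has bottomed out too. Now yellow.

Emit:
{"name": "send_rows", "arguments": {
  "steps": [
    {"dp": [-20, -36, -14], "roll": -0.18, "jaw": 50},
    {"dp": [-40, -72, -14], "roll": -0.36, "jaw": 50},
    {"dp": [-60, -108, -14], "roll": -0.54, "jaw": 50},
    {"dp": [-82, -145, -14], "roll": -0.72, "jaw": 50},
    {"dp": [-104, -182, -14], "roll": -0.9, "jaw": 50}
  ]
}}

```text
time_s: 15.68
tcp_pos: [0.5357, 0.3233, 0.18]
eef_rot: [180.0, -0.0, 48.2]
contact_force: [0.4, 0.9, -0.4]
gripper_width: 0.0435
gripper_force: 0.0
```

Emit:
{"name": "send_rows", "arguments": {
  "steps": [
    {"dp": [0, 0, 0], "roll": -0.18, "jaw": 50},
    {"dp": [0, 0, 20], "roll": -0.36, "jaw": 50},
    {"dp": [0, 0, 50], "roll": -0.465, "jaw": 50},
    {"dp": [0, 0, 70], "roll": -0.465, "jaw": 50},
    {"dp": [0, 0, 70], "roll": -0.465, "jaw": 50}
  ]
}}

```text
time_s: 16.3
tcp_pos: [0.5356, 0.3214, 0.1082]
eef_rot: [-179.9, 0.2, 74.5]
contact_force: [0.4, 0.4, 0.4]
gripper_width: 0.0436
gripper_force: 0.0
```

```bash
python3 g.py 536,321.5,19,74.5
python3 - <<'E'
from h import *
from plant import r
c=r.capture("scene"); i=c["image"][110:310,180:350]; cv2.imwrite("pics/f.png",cv2.resize(i,(510,600),interpolation=cv2.INTER_CUBIC))
E
```

```text
t 16.30 [535.6 321.4 108.2] rpy [-1.7991e+02  1.7000e-01  7.4490e+01] q6 116 F [0.4 0.4 0.4] w 43.6 gf 0.0
dp [0.2, 0.4, 89.2] roll -0.0 rows 1.4
```

View pics/f.png

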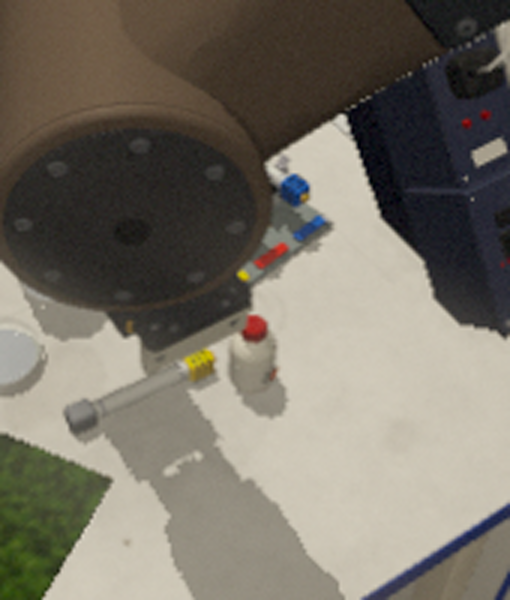

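The yellow probe is undisturbed below the tool, with its cap at (82,415), and the bottle is clear at (253,355). I descend in two parts to watch for beaker contact.

Emit:
{"name": "send_rows", "arguments": {
  "steps": [
    {"dp": [0, 0.4, 40], "roll": 0, "jaw": 50},
    {"dp": [0, 0.4, 70], "roll": 0, "jaw": 50},
    {"dp": [0, 0.4, 78], "roll": 0, "jaw": 50}
  ]
}}

```text
time_s: 16.73
tcp_pos: [0.5365, 0.3218, 0.0311]
eef_rot: [-180.0, 0.1, 74.5]
contact_force: [0.4, 0.0, 0.0]
gripper_width: 0.0438
gripper_force: 0.0
```

Emit:
{"name": "send_rows", "arguments": {
  "steps": [
    {"dp": [0, 0, 8], "roll": 0, "jaw": 50},
    {"dp": [0, 0, 11], "roll": 0, "jaw": 5},
    {"dp": [0, 0, 11], "roll": 0, "jaw": 5},
    {"dp": [0, 0, 11], "roll": 0, "jaw": 5},
    {"dp": [0, 0, 11], "roll": 0, "jaw": 5}
  ]
}}

```text
time_s: 17.35
tcp_pos: [0.537, 0.3223, 0.0212]
eef_rot: [180.0, -0.0, 74.5]
contact_force: [-0.8, 0.0, 3.4]
gripper_width: 0.0134
gripper_force: 59.8
```

```bash
python3 g.py 536,321.5,180,74.5 600,230,180,35
```

```text
t 17.35 [537.  322.3  21.2] rpy [ 1.7997e+02 -5.0000e-02  7.4500e+01] q6 116 F [-0.8  0.   3.4] w 13.4 gf 59.8
dp [-1.0, -0.7, -158.8] roll -0.0 rows 2.5
dp [-72.1, 85.4, -158.8] roll 0.689 rows 3.7
```

Emit:
{"name": "send_rows", "arguments": {
  "steps": [
    {"dp": [0, 0, -15], "roll": 0, "jaw": 5},
    {"dp": [0, 0, -60], "roll": 0, "jaw": 5},
    {"dp": [0, 0, -115], "roll": 0, "jaw": 5},
    {"dp": [-10, 15, -159], "roll": 0.12, "jaw": 5},
    {"dp": [-35, 45, -159], "roll": 0.3, "jaw": 5}
  ]
}}

```text
time_s: 17.98
tcp_pos: [0.5726, 0.2782, 0.1858]
eef_rot: [179.8, -0.5, 57.2]
contact_force: [0.7, -0.2, -0.6]
gripper_width: 0.0135
gripper_force: 59.8
```

```bash
python3 g.py 631.3,184,180,-3.7
```

```text
t 17.98 [572.6 278.2 185.8] rpy [179.82  -0.5   57.19] q6 104 F [ 0.7 -0.2 -0.6] w 13.5 gf 59.8
dp [-47.4, 100.3, 5.8] roll 1.063 rows 5.7
```

Emit:
{"name": "send_rows", "arguments": {
  "steps": [
    {"dp": [-9, 20, 0], "roll": 0.18, "jaw": 5},
    {"dp": [-19, 40, 0], "roll": 0.36, "jaw": 5},
    {"dp": [-28, 60, 0], "roll": 0.54, "jaw": 5},
    {"dp": [-38, 80, 0], "roll": 0.72, "jaw": 5},
    {"dp": [-47, 100, 5], "roll": 0.9, "jaw": 5}
  ]
}}

```text
time_s: 18.6
tcp_pos: [0.63, 0.1821, 0.1761]
eef_rot: [-180.0, -0.1, 5.4]
contact_force: [-0.4, -0.2, -1.1]
gripper_width: 0.0133
gripper_force: 59.8
```

```bash
python3 g.py 631.3,184,105,-3.7
```

```text
t 18.60 [630.  182.1 176.1] rpy [-1.7997e+02 -8.0000e-02  5.4100e+00] q6 62 F [-0.4 -0.2 -1.1] w 13.3 gf 59.8
dp [1.5, -1.8, 71.1] roll 0.159 rows 1.1
```

Emit:
{"name": "send_rows", "arguments": {
  "steps": [
    {"dp": [1.5, -1.3, 10], "roll": 0.159, "jaw": 5},
    {"dp": [1.5, -1.3, 40], "roll": 0.159, "jaw": 5},
    {"dp": [1.5, -1.3, 71], "roll": 0.159, "jaw": 5},
    {"dp": [1.5, -1.3, 71], "roll": 0.159, "jaw": 5},
    {"dp": [1.5, -1.3, 71], "roll": 0.159, "jaw": 5}
  ]
}}

```text
time_s: 19.23
tcp_pos: [0.6316, 0.1845, 0.1053]
eef_rot: [-180.0, -0.1, -3.3]
contact_force: [0.0, 0.6, -1.1]
gripper_width: 0.0134
gripper_force: 59.8
```

```bash
cat > chk.py <<'E'
from held import *
from plant import r
import sys
z=float(sys.argv[1])
S=np.array([.627,.134,0])
for n in("top","scene"):
    c=r.capture(n); pickle.dump(c,open(n+"_e.pkl","wb"))
    for col,s in(("yellow",S+[.0032,.0498,0]),("red",S),("blue",S+[-.0032,-.0498,0])):
        hh=np.r_[s[:2]-.0535*np.array([.9979,-.0645]),(z if col=="yellow" else .045)]
        q=proj(c,hh)[0]; print(n,col,"expect",q.round(1))
        for p,a in blobs(c["image"],col):
            if abs(p-q).max()<7: print(p.round(1),a,rel(n+"_e.pkl",p,hh[2]+(.007 if n=="top" else .002),s,-3.7))
E
python3 g.py 631.3,184,78,-3.7; python3 chk.py .094
```

```text
t 19.23 [631.6 184.5 105.3] rpy [-1.7997e+02 -9.0000e-02 -3.3400e+00] q6 53 F [ 0.   0.6 -1.1] w 13.4 gf 59.8
dp [-0.3, 0.5, 27.3] roll 0.006 rows 0.4
top yellow expect [243.4 203.6]
[242.6 202.4] 47 (array([0.5784, 0.1892, 0.101 ]), 'along/side', np.float64(-52.0), np.float64(-2.1))
top red expect [262.2 208.2]
[261.6 207.4] 43 (array([0.5745, 0.1394, 0.052 ]), 'along/side', np.float64(-52.7), np.float64(-2.0))
top blue expect [280.9 209.4]
[280.8 208.6] 13 (array([0.5712, 0.0883, 0.052 ]), 'along/side', np.float64(-52.8), np.float64(-0.7))
scene yellow expect [251.9 178.3]
[251.7 177.3] 54 (array([0.5783, 0.1865, 0.096 ]), 'along/side', np.float64(-51.9), np.float64(0.7))
scene red expect [265.3 182.1]
[264.7 181.3] 53 (array([0.5753, 0.1378, 0.047 ]), 'along/side', np.float64(-51.8), np.float64(-0.5))
scene blue expect [278.1 173.1]
[277.9 172. ] 48 (array([0.5723, 0.0862, 0.047 ]), 'along/side', np.float64(-51.5), np.float64(1.3))
```

All three line up, so I press yellow in.

Emit:
{"name": "send_rows", "arguments": {
  "steps": [
    {"dp": [-1, 0.4, 20], "roll": 0.006, "jaw": 5},
    {"dp": [-1, 0.4, 28], "roll": 0.006, "jaw": 5},
    {"dp": [-1, 0.4, 34], "roll": 0.006, "jaw": 5},
    {"dp": [-1, 0.4, 38], "roll": 0.006, "jaw": 5}
  ]
}}

```text
time_s: 19.82
tcp_pos: [0.6307, 0.1838, 0.068]
eef_rot: [180.0, -0.1, -3.6]
contact_force: [-7.1, -2.8, 26.0]
gripper_width: 0.0132
gripper_force: 59.9
```

Emit:
{"name": "send_rows", "arguments": {
  "steps": [
    {"dp": [0, 0, 4], "roll": 0, "jaw": 5},
    {"dp": [0, 0, 8], "roll": 0, "jaw": 5},
    {"dp": [0, 0, 12], "roll": 0, "jaw": 5},
    {"dp": [0, 0, 13], "roll": 0, "jaw": 5},
    {"dp": [0, 0, 14], "roll": 0, "jaw": 5}
  ]
}}

```text
time_s: 20.45
tcp_pos: [0.6315, 0.1841, 0.0557]
eef_rot: [-180.0, -0.2, -3.6]
contact_force: [-9.2, -2.5, 29.7]
gripper_width: 0.0136
gripper_force: 59.9
```

```bash
python3 g.py 630,184,56,-3.7
```

```text
t 20.45 [631.5 184.1  55.7] rpy [-179.96   -0.23   -3.62] q6 53 F [-9.2 -2.5 29.7] w 13.6 gf 59.9
dp [-1.5, 0.1, -0.3] roll 0.001 rows 0.0
```

Emit:
{"name": "send_rows", "arguments": {
  "steps": [
    {"dp": [0, 0, -2], "roll": 0, "jaw": 28},
    {"dp": [0, 0, -2], "roll": 0, "jaw": 28},
    {"dp": [0, 0, -10], "roll": 0, "jaw": 28},
    {"dp": [0, 0, -65], "roll": 0, "jaw": 28},
    {"dp": [0, 0, -125], "roll": 0, "jaw": 28}
  ]
}}

```text
time_s: 21.08
tcp_pos: [0.6293, 0.1835, 0.1771]
eef_rot: [179.9, 0.1, -3.7]
contact_force: [1.2, 0.9, -0.4]
gripper_width: 0.0245
gripper_force: 0.0
```

Emit:
{"name": "send_rows", "arguments": {
  "steps": [
    {"dp": [-30, -30, -60], "roll": 0, "jaw": 28},
    {"dp": [-60, -80, -100], "roll": 0, "jaw": 28},
    {"dp": [-90, -130, -120], "roll": 0, "jaw": 28},
    {"dp": [-120, -180, -120], "roll": 0, "jaw": 28},
    {"dp": [-140, -235, -120], "roll": 0, "jaw": 28}
  ]
}}

```text
time_s: 21.7
tcp_pos: [0.5065, 0.4219, 0.2983]
eef_rot: [-179.9, -0.1, -3.7]
contact_force: [1.5, 0.5, -0.2]
gripper_width: 0.0249
gripper_force: 0.0
```

Emit:
{"name": "send_rows", "arguments": {
  "steps": [
    {"dp": [-20, -60, 0], "roll": 0, "jaw": 28},
    {"dp": [-30, -100, 0], "roll": 0, "jaw": 28},
    {"dp": [-30, -100, 0], "roll": 0, "jaw": 28}
  ]
}}

```text
time_s: 22.08
tcp_pos: [0.4827, 0.5248, 0.2949]
eef_rot: [179.9, 0.1, -3.5]
contact_force: [-0.1, -0.5, 0.3]
gripper_width: 0.0243
gripper_force: 0.0
```

```bash
python3 g.py; python3 chk.py .045
python3 - <<'E'
from h import *
ims=[]
for n in("scene","top"):
    c=pickle.load(open(n+"_e.pkl","rb"))
    p=proj(c,[.6,.2,.03])[0].astype(int)
    i=c["image"][p[1]-60:p[1]+80,p[0]-70:p[0]+70]; ims.append(cv2.resize(i,(400,400),interpolation=cv2.INTER_CUBIC))
cv2.imwrite("pics/g.png",np.hstack(ims))
E
```

```text
t 22.07 [482.7 524.8 294.9] rpy [ 1.7991e+02  6.0000e-02 -3.5300e+00] q6 23 F [-0.1 -0.5  0.3] w 24.3 gf 0.0
top yellow expect [243.6 207. ]
[243.1 206.2] 44 (array([0.5777, 0.1883, 0.052 ]), 'along/side', np.float64(-52.7), np.float64(-1.1))
top red expect [262.2 208.2]
[261.8 206.8] 50 (array([0.576 , 0.1388, 0.052 ]), 'along/side', np.float64(-51.2), np.float64(-1.5))
top blue expect [280.9 209.4]
scene yellow expect [251.8 191.6]
[251.3 191.1] 81 (array([0.5776, 0.1883, 0.047 ]), 'along/side', np.float64(-52.8), np.float64(-1.1))
scene red expect [265.3 182.1]
[264.3 181.3] 69 (array([0.5763, 0.1383, 0.047 ]), 'along/side', np.float64(-50.9), np.float64(-1.0))
scene blue expect [278.1 173.1]
[277.5 172.5] 58 (array([0.5719, 0.0885, 0.047 ]), 'along/side', np.float64(-52.1), np.float64(-0.9))
```

View pics/g.png

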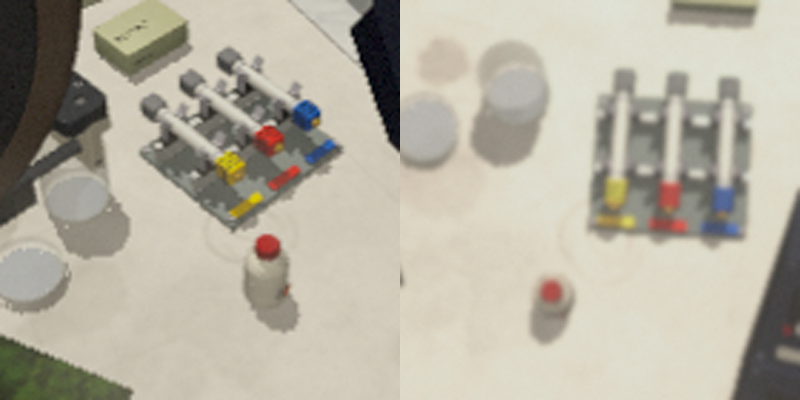

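All three probes lie parallel in the clips of their own colour, with heads at (230,166), (270,140) and (307,113) in the scene crop, on the tag side. The bottle, beaker, dish and carton stand where they were; the timer is outside the crop and nowhere near the arm's path. I hand in.

```bash
python3 -c "
from plant import r;print(r.close_job())"
```

```text
the job is handed in; nothing more can be done
None
```

I pressed all three probes home in their colour-marked clips with the heads on the tag side, left the other objects alone, and handed the job in at about 22 s; the hand-in returned no verdict.

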